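# Clamp the sample pot and twist off a cap of unknown hand

## Task

Press the red-plated hold-down clamp fully down onto the foot of the fixed steel sample pot, then take off the pot's blue twist cap. Nobody knows whether this cap opens clockwise or anticlockwise: try it one way and, if it is blocked, the other way, about a fifth of a turn, until it lifts off. Finish while still holding the cap in the gripper, still and level, straight above the pot with its underside at least 5 cm clear of the mouth; leave the clamp down and do not disturb the other things on the bench.

Things in the scene. Friction and masses are not known exactly. Their poses are not given: they have to be found in the camera images.
- station: Aluminium base plate 120 x 285 x 6 mm screwed to the bench, carrying a steel sample pot (body 62 mm across, foot flange 94 mm across with its top 16 mm above the bench, conical shoulder from 58 to 70 mm up, then a 24 mm thick neck). Fixed. Origin on the bench on the pot's axis; z up; the clamp lies on its +y side, the plate reaches from y = -60 to +225 mm.
- pot_mouth (a point): Centre of the top of the pot's neck, 107 mm above the bench, inside the cap. Fixed. Two ledges on the neck hold two lugs inside the cap. In the wrong direction the cap meets a solid stop after about 10 degrees; in the right one it turns easily and can be lifted once turned 50 to 105 degrees (best 75), where a second stop follows. Which is right is hidden and changes from start to start.
- cap: The blue ribbed twist cap, 50 mm across, 26 mm high, about 60 g, loose. Origin at the centre of its lower rim, z up along its axis; a white line on its top points to its +x. On the pot its lower rim is 86 mm and its top 112 mm above the bench, with 16 mm of free height between rim and shoulder. About 2 mm of play each way.
- cap_center (a point): Centre of the cap, half-way up (13 mm above its lower rim); axes as the cap's. Turning does not raise the cap; until it is free, pulling does not take it off.
- clamp (a joint): Angle of the hold-down clamp in rad: 0 is fully down with its rubber foot on the pot's flange, larger is raised (at most 1.1). Steel bar 18 mm wide, 10 mm thick, 160 mm long, hinged about the station's x axis at its outer end; a stiff pivot (about 3 N at the plate) leaves it where it is put. A solid stop at 0.
- clamp_plate (a point): Centre of the upper face of the red thumb plate (40 x 34 mm) on the clamp bar: 94 mm from the pivot along the bar towards the pot and 13 mm above the bar's middle line. With the clamp down it lies 100 mm from the pot's axis and 43 mm above the bench. z is normal to the plate.
- clamp_pivot (a point): The clamp's pivot, 194 mm from the pot's axis on the station's +y side, 30 mm above the bench.
- beaker: Low glass beaker 73 mm wide, 87 mm high, standing; leave alone. Origin at the centre of its underside.
- sample_jar: Brown sample jar with a red lid, 54 mm wide, 70 mm high; leave alone. Origin at the centre of its underside.
- weight: Brass check weight 35 mm wide, 39 mm high; leave alone. Origin at the centre of its underside.
- tape_roll: Roll of brown tape 68 mm wide, 24 mm high; leave alone. Origin at the centre of its underside.
Things that resemble listed ones, but are neither listed nor needed, are in the scene too. There is more than one size of the cap; the one meant has the size given above.

How it is judged:
By the outcome, as a careful person would: the job done as asked, in the order asked, and still so for the second after the job is handed in, while the arm keeps its last pose, push and grip.
It also fails if it takes over 48 s, if anything falls off the work surface, if the arm or the gripper's body presses on something with over 40 N, if the wrist force passes 120 N, or if a joint passes its speed limit or range.

## Robot

A 6-joint arm with a two-finger parallel gripper is mounted at the origin on a cart in front of the work surface, level with it; the furniture and walls round the work are solid. World frame = base frame: x ahead of the robot, y to its left, z up, the work surface at z = 0. Lengths are in m, angles in degrees, forces in N, time in s.
With the tool pointing down it reaches from about 0.3 to 0.75 m from the base axis. Payload 8.5 kg.
Tool frame: the origin (TCP) lies on the mounting face of the last link; the fingertips stand 173 mm ahead of it and the grasp point (between the pads) lies 155 mm ahead of it (env.tips_ahead is the distance from the TCP to the fingertips, in m); z points along the fingers, x is the direction in which the jaws open and shut, and the axes are right-handed (so a half turn about z gives the same grasp; the last joint's range is limited). The gripper opens to 85 mm and grips with 20 to 120 N. Pads are 22 mm wide; open, the fingers measure 114 mm over their backs; the gripper's body (76 mm by 85 mm) begins 54 mm behind the grasp point. The pads swing forward as they close: fully open they stand 13 mm farther back than shut.
Start: joints at [55.502, 21.807, 74.336, -0, 83.858, -12.336], TCP at [0.207, 0.509, 0.405] pointing down, gripper open.
Joint ranges: [-178.18, 178.18], [-50.72, 133.34], [12.68, 142.11], [-81.47, 261.47], [9.98, 163.14], [-165.26, 165.26]. Speed limits (degrees/s): [136.94, 136.94, 180, 180, 180, 180].

## Interface

Orientations are given as a 3x3 rotation matrix whose columns are the frame's x, y, z axes.
In Python, from rig import env gives the robot as it stands. The module is installed in compiled form; this text tells all that it offers.
- The arm moves only by the tool step_arm, never from a script. Its argument "increments" is a list of rows, each an object of numbers: "x", "y", "z": the shift along the tool's x, y, z in cm; "wx", "wy", "wz": the turn, a rotation vector about the tool's x, y, z in rad; "gripper": the finger opening in cm, from 0 to 8.54. A call has 1 to 20 rows; each row shifts and turns the commanded pose from where the row before left it, along the tool's axes as they then stand; what a row does not reach is not made up. A row lasts 1/10 s, in which the tool goes at most 50 mm and 8.59 degrees, less where a joint would pass 70% of its speed; a pose out of reach is approached as far as the arm can. A call with a gripper value outside its range is refused whole. The fingers move at their own pace and stop on an object; "newtons" is the grip in N (left out, the last holds). Time passes only in rows, so rows that do not move let the fingers close. It gives the time, the measured TCP pose, the force and the opening at its end, in the units of the state.
- env.observe(): the state, without advancing time (a new reading comes with each control period).
- env.get_image(name): name is "scene" or "top" or "wrist"; returns a dict with "color" (420x560x3 uint8, blue, green, red), "camera_matrix" (3x3 intrinsics, pixels), "rvec" (rotation vector, rad) and "tvec" (3), from world to camera coordinates, as OpenCV has them. Camera axes: x right, y down, z forward; pixel columns grow to the right and rows downward; lengths in m; the calibration is good to about 2 mm. A picture is of the moment at which its call begins. There is no depth.
- env.close_job(): hands the job in, once; it reports no verdict.
The state is a dict: "time_s": time; "q": joint angles; "qvel": joint speeds; "joint_efforts": joint torques, N m; "position": TCP position; "tool_rot": TCP orientation; "ft_force": force on the tool from outside, world axes, zero at the start; "wrist_torque": the same for the moment, N m; "grip_width": finger opening in m.
Only numpy, scipy, OpenCV 4.12 (cv2) and the standard library are available. Lean on these libraries where they do the work, as an engineer would, in place of code of your own. Each camera call takes 0.05 s, during which the arm holds its last target. There are 200 camera calls.

## Working session

There is one attempt and no reset: what is moved stays moved. The work goes in short steps, Python scripts to look and compute and a tool call to move; the robot and the scene stay as the last step left them, time stands still between calls to the robot, and variables do not carry over. Pictures are saved under pics/ and viewed, about 8 in all and at most 12, crops included, and the job is handed in when it is done.

Besides the shell and the picture viewer there is one more tool, called as name(argument=value, ...), one argument or row to a line, values as JSON. step_arm: Moves the arm, as the interface text tells. Its arguments: {"type":"object","properties":{"increments":{"type":"array"},"newtons":{"type":"number"}},"required":["increments"]}

```bash
mkdir -p pics
cat > h.py <<'E'
import cv2, numpy as np
from rig import env
def shot(name, fn=None):
    d=env.get_image(name)
    if fn: cv2.imwrite('pics/'+fn,d['color'])
    return d
def ray(d,px):
    R,_=cv2.Rodrigues(np.array(d['rvec'],float)); t=np.array(d['tvec'],float).ravel()
    v=R.T@np.linalg.inv(d['camera_matrix'])@np.array([px[0],px[1],1.])
    return -R.T@t, v
def onz(d,px,z):
    c,v=ray(d,px); return c+v*(z-c[2])/v[2]
def proj(d,p):
    return cv2.projectPoints(np.array(p,float).reshape(-1,1,3),np.array(d['rvec'],float),np.array(d['tvec'],float),d['camera_matrix'],None)[0].reshape(-1,2)
E
python3 - <<'E'
from h import *
a=shot('scene','s0.png'); b=shot('top','t0.png')
import pickle; pickle.dump((a,b),open('ab.pkl','wb'))
for d in(a,b): print(ray(d,(280,210)))
print(env.observe())
E
```

```text
(array([ 0.00285093, -0.79365703,  0.8379999 ]), array([ 0.4576017 ,  0.68053259, -0.57226174]))
(array([0.46065293, 0.07778775, 1.55531796]), array([ 0.0951325 ,  0.00509465, -0.99548272]))
{'time_s': 0.1, 'q': array([ 5.55036377e+01,  2.18365270e+01,  7.43798670e+01,  2.56385171e-04,
        8.38590955e+01, -1.23341193e+01]), 'qvel': array([ 0.03908129, -0.08159703, -0.20385115,  0.02717674, -0.07580622,
        0.08500794]), 'joint_efforts': array([ 5.01582559e-03, -4.49213755e+01, -2.31655884e+01, -9.34926538e-05,
        3.65324158e-03, -7.73030450e-06]), 'position': array([0.20743587, 0.50933023, 0.40418223]), 'tool_rot': array([[ 3.77230535e-01,  9.26119086e-01, -7.49861172e-04],
       [ 9.26118496e-01, -3.77231172e-01, -1.08334752e-03],
       [-1.28617982e-03, -2.85788537e-04, -9.99999132e-01]]), 'ft_force': array([ 1.21552191,  0.09415331, -0.32125954]), 'wrist_torque': array([-0.03570614,  0.00504202,  0.00571098]), 'grip_width': 0.08552509585850725}
```

View pics/s0.png

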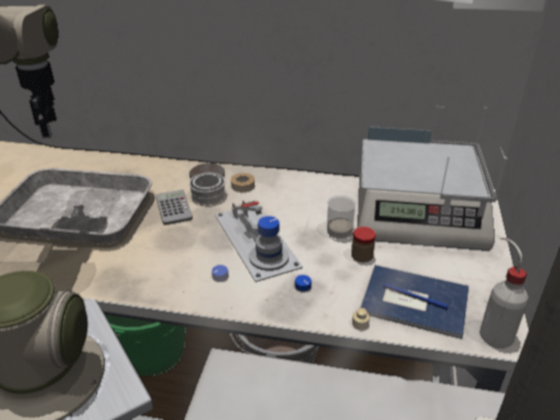

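View pics/t0.png

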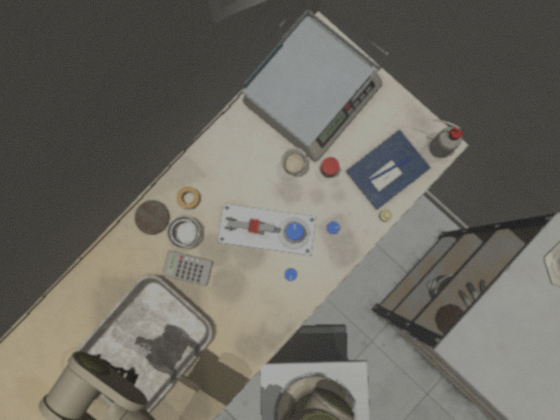

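Candidates for the cap, in top-view pixels: (294,232) on the pot, and loose ones at (333,228) and (290,274). The loose ones look smaller. Candidates for the red plate: (256,227) on the clamp bar, the jar lid (331,167) and the bottle cap (455,134). I choose the cap on the pot and the plate on the bar, and will check both in a crop.

Run:
```python
from h import *
import pickle; a,b=pickle.load(open('ab.pkl','rb'))
def blobs(d,lo,hi,mn=15):
    h=cv2.cvtColor(d['color'],cv2.COLOR_BGR2HSV); m=cv2.inRange(h,lo,hi)
    n,l,s,c=cv2.connectedComponentsWithStats(m); return [(c[i].round(1),s[i]) for i in range(1,n) if s[i,4]>mn]
for nm,d in(('scene',a),('top',b)):
    print(nm)
    for c,s in blobs(d,(105,150,60),(130,255,255)): print('blue',c,s,onz(d,c,.112).round(3),onz(d,c,0.02).round(3))
    R=blobs(d,(0,130,70),(8,255,255),8)+blobs(d,(172,130,70),(180,255,255),8)
    for c,s in R: print('red',c,s,onz(d,c,.07).round(3))
# station plate corners from the top view
for p in((222,206),(314,216),(311,254),(219,244)): print(onz(b,p,.006).round(3))
for p in((331,167),(295,162),(188,198),(385,215)): print(p,onz(b,p,.05).round(3))
A=cv2.resize(a['color'][180:290,200:320],None,fx=5,fy=5,interpolation=cv2.INTER_CUBIC)
cv2.imwrite('pics/c1.png',A)
```

```text
scene
blue [268.8 225.2] [259 217  19  19 225] [0.529 0.034 0.112] [0.596 0.139 0.02 ]
blue [302.4 282.6] [296 276  15  14 164] [ 0.481 -0.161  0.112] [ 0.542 -0.08   0.02 ]
blue [437.2 303.3] [427 299  21   9  69] [ 0.656 -0.348  0.112] [ 0.739 -0.291  0.02 ]
red [249.9 203.9] [244 203  13   3  17] [0.569 0.184 0.07 ]
red [430.8 209.6] [429 208   4   4   9] [ 0.926 -0.087  0.07 ]
red [364.  233.8] [354 227  22  14 236] [ 0.724 -0.069  0.07 ]
red [517. 273.] [509 267  17  12 129] [ 0.901 -0.353  0.07 ]
top
red [455.3 133.3] [450 128  12  11  79] [ 0.814 -0.436  0.07 ]
red [329.8 165.8] [322 158  16  16 189] [ 0.729 -0.064  0.07 ]
red [253.8 226. ] [250 220   9  13  83] [0.558 0.163 0.07 ]
[0.626 0.262 0.006]
[ 0.587 -0.017  0.006]
[ 0.473 -0.004  0.006]
[0.511 0.273 0.006]
(331, 167) [ 0.728 -0.07   0.05 ]
(295, 162) [0.747 0.037 0.05 ]
(188, 198) [0.648 0.357 0.05 ]
(385, 215) [ 0.581 -0.223  0.05 ]
```

View pics/c1.png

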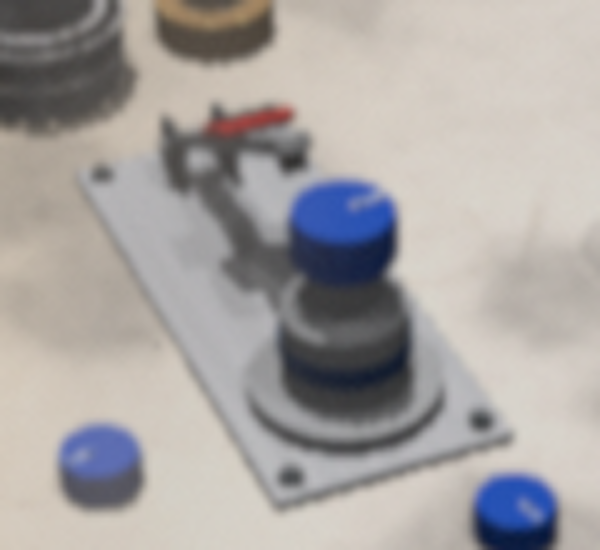

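The crop shows the 50 mm cap on the pot's neck, with the raised clamp's red plate behind it. Two smaller loose caps stand on the bench, and I will leave them alone.

Run:
```python
from h import *
import pickle; a,b=pickle.load(open('ab.pkl','rb'))
from scipy.optimize import least_squares
g=b['color'].astype(int); m=((g[:,:,0]-g[:,:,2])>50).astype('uint8')
n,l,s,c=cv2.connectedComponentsWithStats(m)
for i in range(1,n):
    if s[i,4]>30: print(c[i].round(1),s[i],onz(b,c[i],.112).round(3))
print(env.tips_ahead)
cap=None
for i in range(1,n):
    if abs(c[i]-[294,232]).max()<5: cap=onz(b,c[i],.110)[:2]
print('cap',cap)
yv=np.array([.137,.9906]); yv/=np.linalg.norm(yv)
def plate(th): return np.r_[cap+yv*(.194-(.094*np.cos(th)-.013*np.sin(th))), .03+.094*np.sin(th)+.013*np.cos(th)]
for d,px in((b,(253.8,226.)),(a,(250,204))):
    for th in np.arange(.3,1.11,.1): print(round(th,1),plate(th).round(3),(proj(d,plate(th))[0]-px).round(1))
```

```text
[294.3 231.3] [286 223  17  17 213] [0.537 0.047 0.112]
[333.  227.2] [328 222  11  11 101] [ 0.546 -0.063  0.112]
[290.3 274. ] [285 269  11  11  95] [0.418 0.062 0.112]
0.1734
cap [0.53727063 0.04656236]
0.3 [0.552 0.154 0.07 ] [3.2 2. ]
0.4 [0.553 0.158 0.079] [1.6 1.6]
0.5 [0.553 0.163 0.086] [-0.4  1.3]
0.6 [0.554 0.169 0.094] [-2.7  0.9]
0.7 [0.555 0.176 0.1  ] [-5.1  0.5]
0.8 [0.556 0.183 0.106] [-7.9  0.1]
0.9 [0.557 0.191 0.112] [-10.8  -0.4]
1.0 [0.558 0.199 0.116] [-13.9  -0.8]
1.1 [0.56  0.208 0.12 ] [-17.1  -1.2]
0.3 [0.552 0.154 0.07 ] [0.3 7.9]
0.4 [0.553 0.158 0.079] [-0.5  4.1]
0.5 [0.553 0.163 0.086] [-1.5  0.4]
0.6 [0.554 0.169 0.094] [-2.6 -3.3]
0.7 [0.555 0.176 0.1  ] [-3.7 -7. ]
0.8 [0.556 0.183 0.106] [ -5.  -10.5]
0.9 [0.557 0.191 0.112] [ -6.4 -13.8]
1.0 [0.558 0.199 0.116] [ -7.8 -17. ]
1.1 [0.56  0.208 0.12 ] [ -9.2 -19.9]
```

step_arm(
  increments=[
    {"x": -1.37,"y": 3.24,"z": 0.5,"gripper": 0},
    {"x": -1.37,"y": 3.24,"z": 0.5,"gripper": 0},
    {"x": -1.37,"y": 3.24,"z": 0.5,"gripper": 0},
    {"x": -1.37,"y": 3.24,"z": 0.5,"gripper": 0},
    {"x": -1.37,"y": 3.24,"z": 0.5,"gripper": 0},
    {"x": -1.37,"y": 3.24,"z": 0.5,"gripper": 0},
    {"x": -1.37,"y": 3.24,"z": 0.5,"gripper": 0},
    {"x": -1.37,"y": 3.24,"z": 0.5,"gripper": 0},
    {"x": -1.37,"y": 3.24,"z": 0.5,"gripper": 0},
    {"x": -1.37,"y": 3.24,"z": 0.5,"gripper": 0},
    {"x": -1.37,"y": 3.24,"z": 0.5,"gripper": 0},
    {"x": -1.37,"y": 3.24,"z": 0.5,"gripper": 0},
    {"x": -1.37,"y": 3.24,"z": 0.5,"gripper": 0},
    {"x": -1.37,"y": 3.24,"z": 0.5,"gripper": 0},
    {"wz": 0.137},
    {"wz": 0.137},
    {"wz": 0.137},
    {"wz": 0.137},
    {"wz": 0.137},
    {"wz": 0.137},
  ],
  newtons=60,
)

```text
invalid input at $.increments[0]: expected keys x, y, z, wx, wy, wz, gripper
```

step_arm(
  increments=[
    {"wz": 0.137},
    {"wz": 0.137},
    {},
    {},
    {},
  ],
)

```text
invalid input at $.increments[0]: expected keys x, y, z, wx, wy, wz, gripper
```

Run:
```python
from h import *
d=shot('wrist','w1.png'); o=env.observe(); print(o['q'].round(1),o['tool_rot'].round(3),o['position'])
p=o['position']+.173*o['tool_rot'][:,2]; print(p)
print(proj(d,[p,[.538,.048,.112],[.554,.163,.086]]))
```

```text
[ 55.5  21.8  74.4  -0.   83.9 -12.3] [[ 0.377  0.926 -0.001]
 [ 0.926 -0.377 -0.001]
 [-0.001 -0.    -1.   ]] [0.20745699 0.50934511 0.40427078]
[0.20735561 0.50919463 0.23127088]
[[273.24812102 269.86489164]
 [ 35.77948515 555.60659626]
 [129.05516033 516.63241891]]
```

View pics/w1.png

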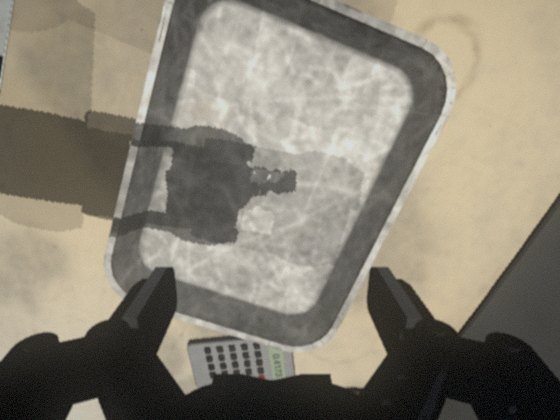

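The call was refused because every row needs all seven keys. The picture shows only the tray below the start pose, with the finger tips near (165,275) and (385,275). I'll send the move again with full rows.

step_arm(
  increments=[
    {"x": -1.75,"y": 4.13,"z": 0.6,"wx": 0,"wy": 0,"wz": 0,"gripper": 0},
    {"x": -1.75,"y": 4.13,"z": 0.6,"wx": 0,"wy": 0,"wz": 0,"gripper": 0},
    {"x": -1.75,"y": 4.13,"z": 0.6,"wx": 0,"wy": 0,"wz": 0,"gripper": 0},
    {"x": -1.75,"y": 4.13,"z": 0.6,"wx": 0,"wy": 0,"wz": 0,"gripper": 0},
    {"x": -1.75,"y": 4.13,"z": 0.6,"wx": 0,"wy": 0,"wz": 0,"gripper": 0},
    {"x": -1.75,"y": 4.13,"z": 0.6,"wx": 0,"wy": 0,"wz": 0,"gripper": 0},
    {"x": -1.75,"y": 4.13,"z": 0.6,"wx": 0,"wy": 0,"wz": 0,"gripper": 0},
    {"x": -1.75,"y": 4.13,"z": 0.6,"wx": 0,"wy": 0,"wz": 0,"gripper": 0},
    {"x": -1.75,"y": 4.13,"z": 0.6,"wx": 0,"wy": 0,"wz": 0,"gripper": 0},
    {"x": -1.75,"y": 4.13,"z": 0.6,"wx": 0,"wy": 0,"wz": 0,"gripper": 0},
    {"x": -1.75,"y": 4.13,"z": 0.6,"wx": 0,"wy": 0,"wz": 0,"gripper": 0},
    {"x": 0,"y": 0,"z": 0,"wx": 0,"wy": 0,"wz": 0.137,"gripper": 0},
    {"x": 0,"y": 0,"z": 0,"wx": 0,"wy": 0,"wz": 0.137,"gripper": 0},
    {"x": 0,"y": 0,"z": 0,"wx": 0,"wy": 0,"wz": 0.137,"gripper": 0},
    {"x": 0,"y": 0,"z": 0,"wx": 0,"wy": 0,"wz": 0.137,"gripper": 0},
    {"x": 0,"y": 0,"z": 0,"wx": 0,"wy": 0,"wz": 0.137,"gripper": 0},
    {"x": 0,"y": 0,"z": 0,"wx": 0,"wy": 0,"wz": 0.137,"gripper": 0},
    {"x": 0,"y": 0,"z": 0,"wx": 0,"wy": 0,"wz": 0.137,"gripper": 0},
    {"x": 0,"y": 0,"z": 0,"wx": 0,"wy": 0,"wz": 0.137,"gripper": 0},
    {"x": 0,"y": 0,"z": 0,"wx": 0,"wy": 0,"wz": 0,"gripper": 0},
  ],
  newtons=60,
)

```text
time_s: 2.15
position: [0.5556, 0.1597, 0.3385]
tool_rot: [[0.996, 0.087, -0.001], [0.087, -0.996, -0.0], [-0.001, -0.0, -1.0]]
ft_force: [0.1, 0.9, -0.5]
grip_width: 0.0001
```

Run:
```python
from h import *
d=shot('wrist','w2.png'); o=env.observe(); print(o['time_s'],o['q'].round(1),o['tool_rot'].round(3),o['position'],o['ft_force'])
p=o['position']+.173*o['tool_rot'][:,2]; print(p)
print(proj(d,[p,[.538,.048,.112],[.554,.163,.086]]))
```

```text
2.2 [ 4.3 27.7 76.   0.  76.3 -0.9] [[ 0.996  0.091 -0.001]
 [ 0.091 -0.996 -0.   ]
 [-0.001 -0.    -1.   ]] [0.55557098 0.15970357 0.33848686] [ 0.04705064 -0.43271666  0.11826443]
[0.55548015 0.15969771 0.16548688]
[[272.9691231  268.10211765]
 [235.84603145 363.76495462]
 [270.86294937 207.42143978]]
```

View pics/w2.png

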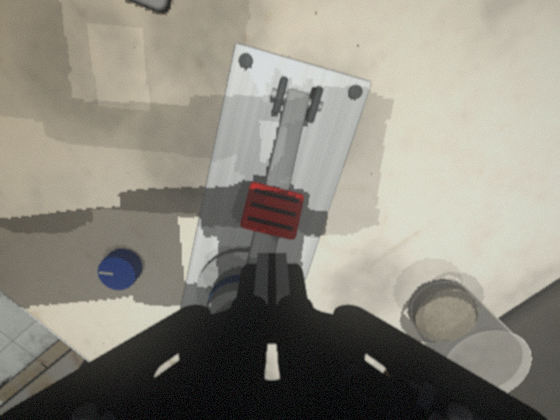

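The wrist view shows the red plate at (273,210), 3 px from my prediction, so the clamp is at about 0.5 rad. The closed fingers sit just on its pot side. Descending onto it.

step_arm(
  increments=[
    {"x": 0,"y": -0.05,"z": 1.2,"wx": 0,"wy": 0,"wz": 0,"gripper": 0},
    {"x": 0,"y": -0.05,"z": 1.2,"wx": 0,"wy": 0,"wz": 0,"gripper": 0},
    {"x": 0,"y": -0.05,"z": 1.2,"wx": 0,"wy": 0,"wz": 0,"gripper": 0},
    {"x": 0,"y": -0.05,"z": 1.2,"wx": 0,"wy": 0,"wz": 0,"gripper": 0},
    {"x": 0,"y": 0,"z": 1.2,"wx": 0,"wy": 0,"wz": 0,"gripper": 0},
    {"x": 0,"y": 0,"z": 0.8,"wx": 0,"wy": 0,"wz": 0,"gripper": 0},
    {"x": 0,"y": 0,"z": 0.4,"wx": 0,"wy": 0,"wz": 0,"gripper": 0},
    {"x": 0,"y": 0,"z": 0.4,"wx": 0,"wy": 0,"wz": 0,"gripper": 0},
  ],
)

```text
time_s: 3.0
position: [0.5555, 0.1617, 0.2627]
tool_rot: [[0.996, 0.088, 0.001], [0.088, -0.996, -0.0], [0.001, 0.0, -1.0]]
ft_force: [0.3, -0.1, 1.8]
grip_width: 0.0002
```

step_arm(
  increments=[
    {"x": 0,"y": 0.2,"z": 0.4,"wx": 0,"wy": 0,"wz": 0,"gripper": 0},
    {"x": 0,"y": 0.2,"z": 0.4,"wx": 0,"wy": 0,"wz": 0,"gripper": 0},
    {"x": 0,"y": 0.2,"z": 0.4,"wx": 0,"wy": 0,"wz": 0,"gripper": 0},
    {"x": 0,"y": 0.2,"z": 0.4,"wx": 0,"wy": 0,"wz": 0,"gripper": 0},
    {"x": 0,"y": 0.2,"z": 0.4,"wx": 0,"wy": 0,"wz": 0,"gripper": 0},
    {"x": 0,"y": 0.2,"z": 0.4,"wx": 0,"wy": 0,"wz": 0,"gripper": 0},
  ],
)

```text
time_s: 3.6
position: [0.5565, 0.1496, 0.2384]
tool_rot: [[0.996, 0.088, -0.0], [0.088, -0.996, 0.0], [0.0, -0.0, -1.0]]
ft_force: [-0.3, 0.7, 1.0]
grip_width: -0.0001
```

step_arm(
  increments=[
    {"x": 0,"y": 0.05,"z": 0.4,"wx": 0,"wy": 0,"wz": 0,"gripper": 0},
    {"x": 0,"y": 0.05,"z": 0.4,"wx": 0,"wy": 0,"wz": 0,"gripper": 0},
    {"x": 0,"y": 0.05,"z": 0.4,"wx": 0,"wy": 0,"wz": 0,"gripper": 0},
    {"x": 0,"y": 0.05,"z": 0.4,"wx": 0,"wy": 0,"wz": 0,"gripper": 0},
    {"x": 0,"y": 0,"z": 0.2,"wx": 0,"wy": 0,"wz": 0,"gripper": 0},
    {"x": 0,"y": 0,"z": 0.1,"wx": 0,"wy": 0,"wz": 0,"gripper": 0},
    {"x": 0,"y": 0,"z": 0,"wx": 0,"wy": 0,"wz": 0,"gripper": 0},
  ],
)

```text
time_s: 4.3
position: [0.5566, 0.1478, 0.2196]
tool_rot: [[0.996, 0.088, -0.0], [0.088, -0.996, 0.0], [-0.0, -0.0, -1.0]]
ft_force: [0.4, 0.1, 0.2]
grip_width: -0.0001
```

step_arm(
  increments=[
    {"x": 0,"y": 0,"z": 0.1,"wx": 0,"wy": 0,"wz": 0,"gripper": 0},
    {"x": 0,"y": 0,"z": 0.1,"wx": 0,"wy": 0,"wz": 0,"gripper": 0},
    {"x": 0,"y": 0,"z": 0.1,"wx": 0,"wy": 0,"wz": 0,"gripper": 0},
    {"x": 0,"y": 0,"z": 0,"wx": 0,"wy": 0,"wz": 0,"gripper": 0},
  ],
)

```text
time_s: 4.7
position: [0.5567, 0.1478, 0.2166]
tool_rot: [[0.996, 0.088, -0.0], [0.088, -0.996, 0.0], [-0.0, -0.0, -1.0]]
ft_force: [0.2, 0.3, -0.6]
grip_width: -0.0001
```

step_arm(
  increments=[
    {"x": 0,"y": 0,"z": 0.1,"wx": 0,"wy": 0,"wz": 0,"gripper": 0},
    {"x": 0,"y": 0,"z": 0.1,"wx": 0,"wy": 0,"wz": 0,"gripper": 0},
    {"x": 0,"y": 0,"z": 0,"wx": 0,"wy": 0,"wz": 0,"gripper": 0},
  ],
)

```text
time_s: 5.0
position: [0.5566, 0.1478, 0.2163]
tool_rot: [[0.996, 0.088, 0.001], [0.088, -0.996, -0.0], [0.001, 0.0, -1.0]]
ft_force: [-5.1, -1.6, 14.5]
grip_width: 0.0001
```

Run:
```python
from h import *
d=shot('scene'); o=env.observe(); print(o['ft_force'])
cv2.imwrite('pics/c2.png',cv2.resize(d['color'][150:290,200:340],None,fx=4,fy=4,interpolation=cv2.INTER_CUBIC))
```

```text
[-4.63290987 -1.66241102 15.09341011]
```

View pics/c2.png

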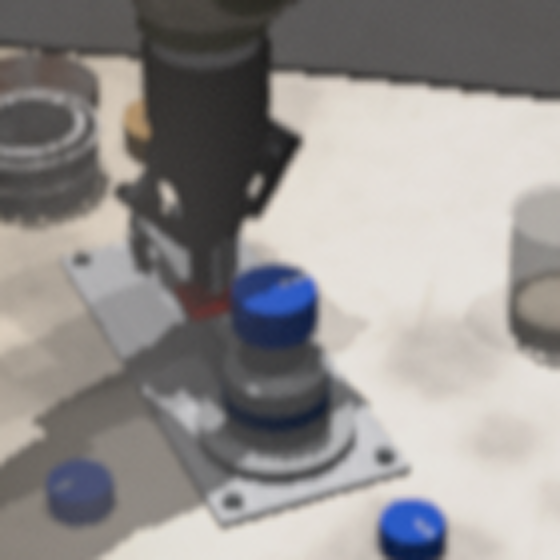

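Contact is at a tip height of 43 mm, which matches the clamp being down, with 15 N on it. I'll press a little more, then lift off and go above the cap.

step_arm(
  increments=[
    {"x": 0,"y": 0,"z": 0.1,"wx": 0,"wy": 0,"wz": 0,"gripper": 0},
    {"x": 0,"y": 0,"z": 0,"wx": 0,"wy": 0,"wz": 0,"gripper": 0},
  ],
)

```text
time_s: 5.25
position: [0.5565, 0.1478, 0.2161]
tool_rot: [[0.996, 0.088, 0.002], [0.088, -0.996, -0.0], [0.002, 0.0, -1.0]]
ft_force: [-8.0, -1.8, 22.7]
grip_width: 0.0003
```

step_arm(
  increments=[
    {"x": 0,"y": 0,"z": -0.5,"wx": 0,"wy": 0,"wz": 0,"gripper": 0},
    {"x": 0,"y": 0,"z": -3,"wx": 0,"wy": 0,"wz": 0,"gripper": 0},
    {"x": 0,"y": 0,"z": -3.5,"wx": 0,"wy": 0,"wz": 0,"gripper": 0},
    {"x": 0,"y": 0,"z": -3.5,"wx": 0,"wy": 0,"wz": 0,"gripper": 0},
    {"x": 0,"y": 0,"z": -3,"wx": 0,"wy": 0,"wz": 0,"gripper": 8.5},
    {"x": -0.54,"y": 1.96,"z": 0,"wx": 0,"wy": 0,"wz": 0,"gripper": 8.5},
    {"x": -0.54,"y": 1.96,"z": 0,"wx": 0,"wy": 0,"wz": 0,"gripper": 8.5},
    {"x": -0.54,"y": 1.96,"z": 0,"wx": 0,"wy": 0,"wz": 0,"gripper": 8.5},
    {"x": -0.54,"y": 1.96,"z": 0,"wx": 0,"wy": 0,"wz": 0,"gripper": 8.5},
    {"x": -0.54,"y": 1.96,"z": 0,"wx": 0,"wy": 0,"wz": 0,"gripper": 8.5},
    {"x": 0,"y": 0,"z": 0,"wx": 0,"wy": 0,"wz": 0,"gripper": 8.5},
    {"x": 0,"y": 0,"z": 0,"wx": 0,"wy": 0,"wz": 0,"gripper": 8.5},
  ],
)

```text
time_s: 6.45
position: [0.5384, 0.0479, 0.3487]
tool_rot: [[0.996, 0.087, -0.0], [0.087, -0.996, 0.0], [-0.0, -0.0, -1.0]]
ft_force: [-0.0, 0.5, -0.1]
grip_width: 0.085
```

Run:
```python
from h import *
d=shot('wrist','w3.png'); o=env.observe(); print(o['time_s'],o['q'].round(1),o['tool_rot'].round(3),o['position'],o['grip_width'])
p=o['position']+.173*o['tool_rot'][:,2]
print(p,proj(d,[p,[.538,.048,.112],[.552,.147,.043]]))
g=d['color'].astype(int); m=((g[:,:,0]-g[:,:,2])>60).astype('uint8')
n,l,s,c=cv2.connectedComponentsWithStats(m)
for i in range(1,n):
    if s[i,4]>100: print(c[i].round(1),s[i],onz(d,c[i],.112).round(4))
```

```text
6.5 [ -7.4  23.6  81.3   0.   75.1 -12.5] [[ 0.996  0.088 -0.   ]
 [ 0.088 -0.996  0.   ]
 [-0.    -0.    -1.   ]] [0.53843101 0.04827619 0.3486631 ] 0.08504349132026362
[0.53842502 0.04833651 0.17566311] [[273.0531905  267.34064271]
 [271.92937891 219.98689344]
 [301.21486038  68.96334037]]
[132.3 156.3] [114 140  39  38 885] [0.4476 0.0829 0.112 ]
```

View pics/w3.png

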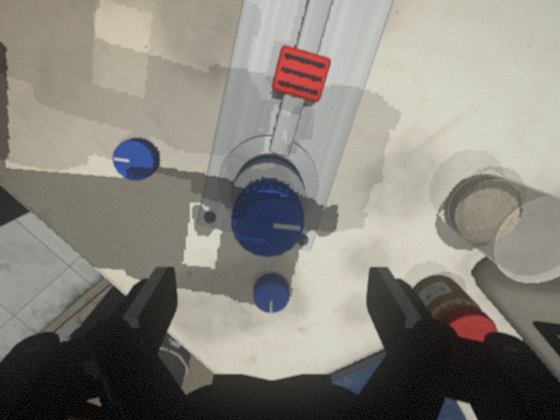

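The view shows the clamp flat, with its plate at (301,74), and the cap's top disc centred near (269,220) where (272,220) was predicted. I'll refine the centre from the cap's mask.

Run:
```python
from h import *
im=cv2.imread('pics/w3.png'); d=shot('wrist')
h=cv2.cvtColor(im,cv2.COLOR_BGR2HSV); m=cv2.inRange(h,(108,110,25),(130,255,255)); m[:178]=0;m[262:]=0;m[:,:215]=0;m[:,320:]=0
m=cv2.morphologyEx(m,cv2.MORPH_OPEN,np.ones((5,5)))
for r in range(200,256,8):
    x=np.where(m[r])[0]; print(r,x.min() if len(x) else None,x.max() if len(x) else None)
k=max(cv2.findContours(m,0,1)[0],key=cv2.contourArea)[:,0]; k=k[(k[:,1]>205)].astype(float)
A=np.c_[2*k,np.ones(len(k))]; s=np.linalg.lstsq(A,(k**2).sum(1),rcond=None)[0]; r=np.sqrt(s[2]+s[0]**2+s[1]**2)
print(s[:2],r,onz(d,s[:2],.112), onz(d,s[:2]+[r,0],.112)-onz(d,s[:2],.112))
```

```text
200 252 284
208 246 297
216 243 293
224 232 267
232 235 286
240 239 285
248 250 281
[263.86255433 226.01786888] 25.831961549409442 [0.53304759 0.04362251 0.112     ] [0.01718034 0.00151009 0.        ]
```

step_arm(
  increments=[
    {"x": -0.15,"y": 0,"z": 1.6,"wx": 0,"wy": 0,"wz": 0,"gripper": 8.5},
    {"x": 0,"y": 0,"z": 1.6,"wx": 0,"wy": 0,"wz": 0,"gripper": 8.5},
    {"x": 0,"y": 0,"z": 1.6,"wx": 0,"wy": 0,"wz": 0,"gripper": 8.5},
    {"x": 0,"y": 0,"z": 1.6,"wx": 0,"wy": 0,"wz": 0,"gripper": 8.5},
    {"x": 0,"y": 0,"z": 1.6,"wx": 0,"wy": 0,"wz": 0,"gripper": 8.5},
    {"x": 0,"y": 0,"z": 1.6,"wx": 0,"wy": 0,"wz": 0,"gripper": 8.5},
    {"x": 0,"y": 0,"z": 0,"wx": 0,"wy": 0,"wz": 0,"gripper": 8.5},
  ],
)

```text
time_s: 7.25
position: [0.5366, 0.0485, 0.251]
tool_rot: [[0.996, 0.089, -0.004], [0.089, -0.996, 0.001], [-0.004, -0.001, -1.0]]
ft_force: [-0.3, 0.4, -0.6]
grip_width: 0.085
```

step_arm(
  increments=[
    {"x": 0,"y": 0,"z": 0,"wx": 0,"wy": 0,"wz": 0,"gripper": 4},
    {"x": 0,"y": 0,"z": 0,"wx": 0,"wy": 0,"wz": 0,"gripper": 4},
    {"x": 0,"y": 0,"z": 0,"wx": 0,"wy": 0,"wz": 0,"gripper": 4},
    {"x": 0,"y": 0,"z": 0,"wx": 0,"wy": 0,"wz": 0,"gripper": 4},
    {"x": 0,"y": 0,"z": 0,"wx": 0,"wy": 0,"wz": 0,"gripper": 4},
    {"x": 0,"y": 0,"z": 0,"wx": 0,"wy": 0,"wz": 0,"gripper": 4},
    {"x": 0,"y": 0,"z": 0,"wx": 0,"wy": 0,"wz": 0,"gripper": 4},
    {"x": 0,"y": 0,"z": 0,"wx": 0,"wy": 0,"wz": 0,"gripper": 4},
  ],
  newtons=50,
)

```text
time_s: 8.05
position: [0.5369, 0.0478, 0.2539]
tool_rot: [[0.996, 0.088, 0.002], [0.088, -0.996, 0.0], [0.002, 0.0, -1.0]]
ft_force: [-1.7, 1.4, 5.5]
grip_width: 0.0472
```

step_arm(
  increments=[
    {"x": 0,"y": 0,"z": 0,"wx": 0,"wy": 0,"wz": 0.08,"gripper": 4},
    {"x": 0,"y": 0,"z": 0,"wx": 0,"wy": 0,"wz": 0.08,"gripper": 4},
    {"x": 0,"y": 0,"z": 0,"wx": 0,"wy": 0,"wz": 0.08,"gripper": 4},
    {"x": 0,"y": 0,"z": 0,"wx": 0,"wy": 0,"wz": 0,"gripper": 4},
  ],
)

```text
time_s: 8.45
position: [0.537, 0.0474, 0.2539]
tool_rot: [[0.988, -0.151, 0.002], [-0.151, -0.988, -0.001], [0.002, 0.001, -1.0]]
ft_force: [-2.7, -2.8, 6.5]
grip_width: 0.0475
```

Run:
```python
from h import *
o=env.observe(); print(o['wrist_torque'],o['ft_force'],o['tool_rot'][:2,0],o['q'][5],o['joint_efforts'].round(2),o['grip_width'])
```

```text
[-0.50215741  0.3630351   0.5337679 ] [-2.69741617 -2.83082438  6.5324187 ] [ 0.98849708 -0.15122807] 1.2008300429211989 [  1.22 -43.68 -16.91   0.96  -0.42   1.32] 0.047505584563515495
```

step_arm(
  increments=[
    {"x": 0,"y": 0,"z": 0,"wx": 0,"wy": 0,"wz": 0.06,"gripper": 4},
    {"x": 0,"y": 0,"z": 0,"wx": 0,"wy": 0,"wz": 0,"gripper": 4},
  ],
)

```text
time_s: 8.65
position: [0.5371, 0.0477, 0.2538]
tool_rot: [[0.978, -0.208, 0.002], [-0.208, -0.978, -0.001], [0.002, 0.0, -1.0]]
ft_force: [-0.1, -0.7, 6.0]
grip_width: 0.0471
```

Run:
```python
from h import *
o=env.observe(); print(o['wrist_torque'],o['ft_force'],o['tool_rot'][:2,0],o['q'][5],o['joint_efforts'].round(2),o['grip_width'])
```

```text
[-0.14655817  0.12590903  0.88675721] [-0.13720555 -0.68289879  6.03947971] [ 0.97807826 -0.20822295] 4.530592355023192 [ -0.68 -43.5  -16.39   0.61  -0.14   1.4 ] 0.04713270747275702
```

Resistance rises from 0.53 to 0.89 N·m, so this way looks blocked. Now the other way.

step_arm(
  increments=[
    {"x": 0,"y": 0,"z": 0,"wx": 0,"wy": 0,"wz": -0.1,"gripper": 4},
    {"x": 0,"y": 0,"z": 0,"wx": 0,"wy": 0,"wz": -0.1,"gripper": 4},
    {"x": 0,"y": 0,"z": 0,"wx": 0,"wy": 0,"wz": -0.1,"gripper": 4},
    {"x": 0,"y": 0,"z": 0,"wx": 0,"wy": 0,"wz": -0.1,"gripper": 4},
    {"x": 0,"y": 0,"z": 0,"wx": 0,"wy": 0,"wz": -0.1,"gripper": 4},
    {"x": 0,"y": 0,"z": 0,"wx": 0,"wy": 0,"wz": -0.1,"gripper": 4},
    {"x": 0,"y": 0,"z": 0,"wx": 0,"wy": 0,"wz": -0.1,"gripper": 4},
    {"x": 0,"y": 0,"z": 0,"wx": 0,"wy": 0,"wz": 0,"gripper": 4},
  ],
)

```text
time_s: 9.45
position: [0.5362, 0.0482, 0.2537]
tool_rot: [[0.881, 0.473, -0.001], [0.473, -0.881, 0.001], [-0.001, -0.002, -1.0]]
ft_force: [-6.7, 3.1, 12.2]
grip_width: 0.047
```

Run:
```python
from h import *
o=env.observe(); print(o['wrist_torque'],o['ft_force'],o['tool_rot'][:2,0],o['q'][5],o['joint_efforts'].round(2),o['grip_width'])
```

```text
[ 3.37353710e-01  1.08836183e+00 -8.63074784e-04] [-6.66895412  3.06117182 12.18765569] [0.88106429 0.47299626] -35.73827429239404 [ -1.98 -41.18 -18.45  -0.3   -1.71  -0.84] 0.04701848881782571
```

It turns freely this way, with torque near 0 at −23°. I'll go on to about −70° in total and relieve a little of the down force.

step_arm(
  increments=[
    {"x": 0,"y": 0,"z": -0.1,"wx": 0,"wy": 0,"wz": -0.1,"gripper": 4},
    {"x": 0,"y": 0,"z": 0,"wx": 0,"wy": 0,"wz": -0.1,"gripper": 4},
    {"x": 0,"y": 0,"z": 0,"wx": 0,"wy": 0,"wz": -0.1,"gripper": 4},
    {"x": 0,"y": 0,"z": 0,"wx": 0,"wy": 0,"wz": -0.1,"gripper": 4},
    {"x": 0,"y": 0,"z": 0,"wx": 0,"wy": 0,"wz": -0.1,"gripper": 4},
    {"x": 0,"y": 0,"z": 0,"wx": 0,"wy": 0,"wz": -0.1,"gripper": 4},
    {"x": 0,"y": 0,"z": 0,"wx": 0,"wy": 0,"wz": -0.1,"gripper": 4},
    {"x": 0,"y": 0,"z": 0,"wx": 0,"wy": 0,"wz": -0.1,"gripper": 4},
    {"x": 0,"y": 0,"z": 0,"wx": 0,"wy": 0,"wz": -0.03,"gripper": 4},
    {"x": 0,"y": 0,"z": 0,"wx": 0,"wy": 0,"wz": 0,"gripper": 4},
  ],
)

```text
time_s: 10.45
position: [0.5354, 0.0479, 0.2538]
tool_rot: [[0.247, 0.969, -0.006], [0.969, -0.247, 0.001], [-0.001, -0.006, -1.0]]
ft_force: [-11.3, -0.3, 7.7]
grip_width: 0.0473
```

Run:
```python
from h import *
d=shot('wrist','w4.png')
o=env.observe(); print(o['wrist_torque'],o['ft_force'],o['tool_rot'][:2,0],o['q'][5],o['grip_width'],o['position'])
```

```text
[-0.10043239  1.63358395  0.01119596] [-10.63621817  -0.25813753   6.2894455 ] [0.24807832 0.96873971] -83.14270553747303 0.046965763839397455 [0.53539102 0.04794681 0.25379705]
```

View pics/w4.png

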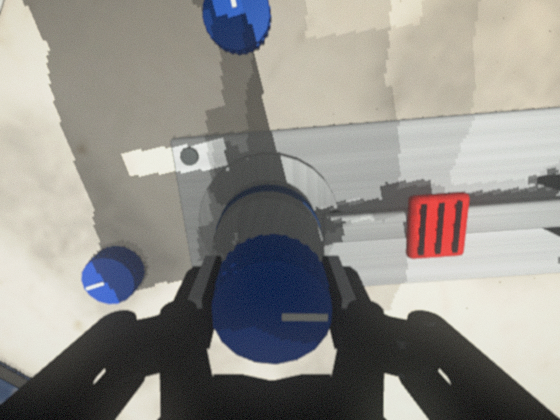

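The white line at (305,317) still lies along the jaw axis, so the cap turned with the gripper. Lifting gently.

step_arm(
  increments=[
    {"x": 0,"y": -0.1,"z": 0,"wx": 0,"wy": 0,"wz": 0,"gripper": 4},
    {"x": 0,"y": 0,"z": -0.3,"wx": 0,"wy": 0,"wz": 0,"gripper": 4},
    {"x": 0,"y": 0,"z": -0.3,"wx": 0,"wy": 0,"wz": 0,"gripper": 4},
    {"x": 0,"y": 0,"z": -0.3,"wx": 0,"wy": 0,"wz": 0,"gripper": 4},
    {"x": 0,"y": 0,"z": 0,"wx": 0,"wy": 0,"wz": 0,"gripper": 4},
  ],
)

```text
time_s: 11.0
position: [0.5352, 0.0479, 0.2624]
tool_rot: [[0.249, 0.968, -0.004], [0.968, -0.249, 0.0], [-0.001, -0.004, -1.0]]
ft_force: [-7.0, -1.2, 0.3]
grip_width: 0.0471
```

step_arm(
  increments=[
    {"x": 0,"y": 0,"z": -0.6,"wx": 0,"wy": 0,"wz": 0,"gripper": 4},
    {"x": 0,"y": 0,"z": -0.6,"wx": 0,"wy": 0,"wz": 0,"gripper": 4},
    {"x": 0,"y": 0,"z": -0.8,"wx": 0,"wy": 0,"wz": 0,"gripper": 4},
    {"x": 0,"y": 0,"z": -1,"wx": 0,"wy": 0,"wz": 0,"gripper": 4},
    {"x": 0,"y": 0,"z": -1,"wx": 0,"wy": 0,"wz": 0,"gripper": 4},
    {"x": 0,"y": 0,"z": -1,"wx": 0,"wy": 0,"wz": 0,"gripper": 4},
    {"x": 0,"y": 0,"z": -1,"wx": 0,"wy": 0,"wz": 0,"gripper": 4},
    {"x": 0,"y": 0,"z": -1,"wx": 0,"wy": 0,"wz": 0,"gripper": 4},
    {"x": 0,"y": 0,"z": -1,"wx": 0,"wy": 0,"wz": 0,"gripper": 4},
    {"x": 0,"y": 0,"z": -0.6,"wx": 0,"wy": 0,"wz": 0,"gripper": 4},
    {"x": 0,"y": 0,"z": -0.3,"wx": 0,"wy": 0,"wz": 0,"gripper": 4},
    {"x": 0,"y": 0,"z": 0,"wx": 0,"wy": 0,"wz": 0,"gripper": 4},
    {"x": 0,"y": 0,"z": 0,"wx": 0,"wy": 0,"wz": 0,"gripper": 4},
    {"x": 0,"y": 0,"z": 0,"wx": 0,"wy": 0,"wz": 0,"gripper": 4},
    {"x": 0,"y": 0,"z": 0,"wx": 0,"wy": 0,"wz": 0,"gripper": 4},
  ],
)

```text
time_s: 12.5
position: [0.5359, 0.0479, 0.3514]
tool_rot: [[0.25, 0.968, -0.001], [0.968, -0.25, 0.0], [-0.0, -0.001, -1.0]]
ft_force: [-0.1, 0.1, -1.2]
grip_width: 0.0472
```

Run:
```python
from h import *
d=shot('scene'); o=env.observe(); print(o['wrist_torque'],o['ft_force'],o['tool_rot'].round(3),o['qvel'].round(2),o['grip_width'],o['position'],o['time_s'])
cv2.imwrite('pics/c3.png',cv2.resize(d['color'][130:290,180:340],None,fx=3.7,fy=3.7,interpolation=cv2.INTER_CUBIC))
w=shot('wrist','w5.png')
```

```text
[ 0.00125032 -0.08191129 -0.0335679 ] [ 0.36022496  0.26623269 -0.34716424] [[ 0.25   0.968 -0.001]
 [ 0.968 -0.25   0.   ]
 [-0.    -0.001 -1.   ]] [-0.1  -0.13 -0.09  0.05  0.06  0.09] 0.04706772203596821 [0.53589328 0.04787627 0.35147737] 12.55
```

View pics/c3.png

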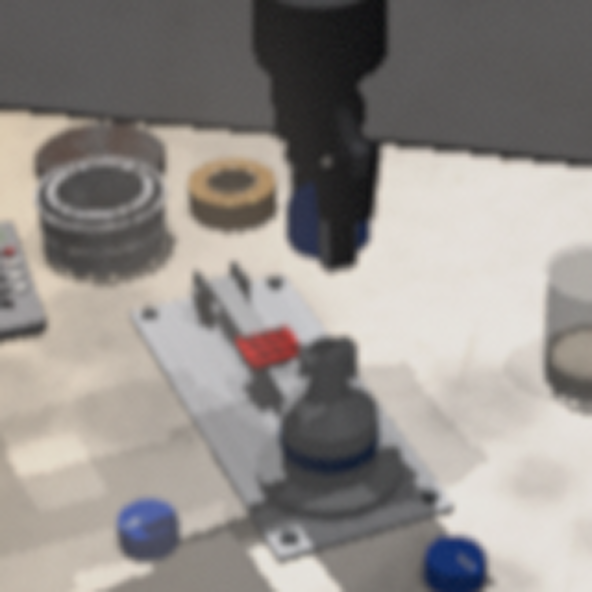

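View pics/w5.png

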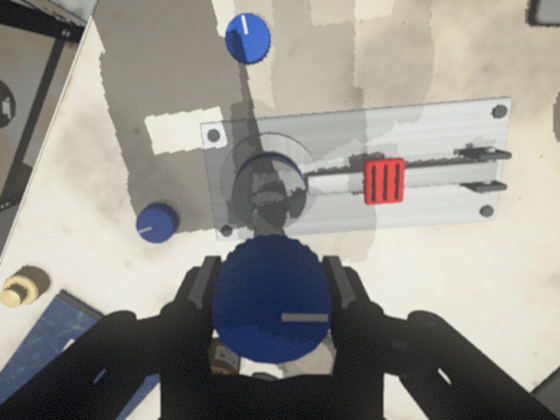

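The cap is in the gripper, level, above the bare neck, and the clamp looks flat with its plate at (384,181) in the wrist view. I'll do one number check on the clamp, then hand in.

Run:
```python
from h import *
w=shot('wrist'); g=cv2.cvtColor(w['color'],cv2.COLOR_BGR2HSV)
s=shot('scene')
m=cv2.inRange(g,(0,130,60),(8,255,255))|cv2.inRange(g,(172,130,60),(180,255,255)); n,l,st,c=cv2.connectedComponentsWithStats(m); i=1+st[1:,4].argmax()
cap=np.array([.5375,.0475]); yv=np.array([.137,.9906])
for th in (0,.05,.1,.2):
    p=np.r_[cap+yv*(.194-(.094*np.cos(th)-.013*np.sin(th))), .03+.094*np.sin(th)+.013*np.cos(th)]
    print(th,proj(w,p)[0],proj(s,p)[0])
print(c[i]); h=cv2.cvtColor(s['color'],cv2.COLOR_BGR2HSV)[190:250,230:280]
m=cv2.inRange(h,(0,120,60),(10,255,255))|cv2.inRange(h,(170,120,60),(180,255,255)); y,x=np.where(m); print(x.mean()+230,y.mean()+190)
```

```text
0 [388.09843617 180.21728889] [251.86675792 222.33865881]
0.05 [390.84284726 181.49719262] [251.68270265 220.64274722]
0.1 [393.93897832 182.77341041] [251.46067364 218.90634629]
0.2 [401.2168276  185.29848794] [250.90479684 215.33204174]
[383.40160643 179.97028112]
252.2403846153846 223.73076923076923
```

The clamp measures fully down in both views: the residuals lie past 0, away from "raised".

```bash
python3 -c "
from rig import env
print(env.close_job()); o=env.observe(); print(o['time_s'],o['grip_width'])"
```

```text
the job is handed in; nothing more can be done
None
the job is handed in; nothing more can be done
```

The clamp is down, the cap is off, and I handed the job in at about 13 s with the cap still held above the pot. No verdict was reported.

- **Clamp:** I pressed it with closed fingertips to a solid stop at 43 mm plate height, with about 23 N on it. Before handing in, both camera views placed the plate within about 5 px of the fully-down position, and not on the raised side.
- **Cap:** It was blocked one way (clockwise seen from above), with the torque rising to 0.9 N·m. I turned it the other way to about 70°, and it lifted without resistance.
- **Final hold:** The cap was level and still, directly above the neck to within about 2 mm. Its underside was about 77 mm above the mouth, worked out from the arm's rise rather than measured. The grip was 50 N.

**What disagreed:** The gripper read 47 mm across the 50 mm cap; I took this to be the ribs. A side force of up to 11 N built up while turning and was gone once the cap was clear of the neck. One colour mask for the cap's centre failed, so I placed the grasp by eye and from the earlier views. My first two move calls were refused for missing keys, and nothing moved.

I saw no contact with the other items in the pictures, but I did not measure their positions again.

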